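Set sprung tweezers to the marked gap over a chimney collar

ROBOT

A 6-joint arm with a two-finger parallel gripper is mounted at the origin on the work surface. World frame = base frame: x ahead of the robot, y to its left, z up, the work surface at z = 0. Lengths are in m, angles in rad, forces in N, time in s.
With the tool pointing down it reaches from about 0.35 to 0.975 m from the base axis. Payload 4.9 kg.
Tool frame: the origin (TCP) lies on the centre line of the jaws, within the pads' length; the fingertips stand manip.tcp_to_tips ahead of it and the grasp point (between the pads) is the TCP (manip.tcp_to_tips is the distance from the TCP to the fingertips, in m); y points along the fingers, z is the direction in which the jaws open and shut, and the axes are right-handed (so a half turn about y gives the same grasp; the last joint's range is limited). The gripper opens to 85 mm and grips with 20 to 120 N. Pads are 22 mm wide; open, the fingers measure 114 mm over their backs; the gripper's body (76 mm by 85 mm) begins 54 mm behind the grasp point. The pads swing forward as they close: fully open they stand 13 mm farther back than shut.
Start: joints at [1.105, 0.053, 1.613, -0, 1.476, -0.119], TCP at [0.212, 0.588, 0.212] pointing down, gripper open.
Joint ranges: [-3.01, 3.01], [-1.01, 2.22], [0.06, 2.58], [-1.02, 4.17], [0.09, 2.62], [-3.14, 3.14]. Speed limits (rad/s): [2.57, 2.57, 3.14, 3.14, 3.14, 3.14].

INTERFACE

Orientations are given as a unit quaternion [w, x, y, z].
In Python, from plant import manip gives the robot as it stands.
- The arm moves only by the tool apply_moves, never from a script. Its argument "moves" is a list of rows, each a list of 7 numbers: the gripper's target within -1 to 1 (shut at 1, half-way at 0, fully open at -1), then the shift along the tool's x, y, z in mm, then the turn, a rotation vector about the tool's x, y, z in degrees. A call has 1 to 20 rows; each row shifts and turns the commanded pose from where the row before left it, along the tool's axes as they then stand; what a row does not reach is not made up. A row lasts 1/10 s, in which the tool goes at most 50 mm and 8.59 degrees, less where a joint would pass 70% of its speed; a pose out of reach is approached as far as the arm can. A call with a gripper value outside its range is refused whole. The fingers move at their own pace and stop on an object; the grip force is fixed at half the most. Time passes only in rows, so rows that do not move let the fingers close. It gives the time, the measured TCP pose, the force and the opening at its end, in the units of the state.
- manip.state(): the state, without advancing time (a new reading comes with each control period).
- manip.grab_frame(name): name is "scene" or "side" or "wrist"; returns the picture (480x640x3 uint8, blue, green, red); there is no depth.
- manip.calibration(name): a dict with "mtx" (3x3 intrinsics, pixels), "T" (4x4, takes a point from camera to world coordinates); the wrist camera has in their place "T_tool_cam" (4x4, takes a point from camera to tool coordinates, whose origin is the TCP and whose axes are the tool frame's). Camera axes: x right, y down, z forward; pixel columns grow to the right and rows downward; lengths in m; the calibration is good to about 2 mm. The wrist camera is an equidistant fisheye: a pixel r from the principal point sees the ray r / f radians off the axis. A picture is of the moment at which its call begins: read the wrist's pose just before it. calibration takes no time and is no camera call.
- manip.job_done(): hands the job in, once; it reports no verdict.
The state is a dict: "time": time; "joint_pos": joint angles; "joint_vel": joint speeds; "joint_efforts": joint torques, N m; "tool_pos": TCP position; "tool_rot": TCP orientation; "contact_force": force on the tool from outside, world axes, zero at the start; "ft_torque": the same for the moment, N m; "gripper_width": opening from 0.0 (shut) to 1.0 (fully open).
Only numpy, scipy, OpenCV 4.12 (cv2) and the standard library are available. Lean on these libraries where they do the work, as an engineer would, in place of code of your own. Each camera call takes 0.05 s, during which the arm holds its last target. There are 200 camera calls.

TASK

Pick up the sprung tweezers from the bench and carry them, level, so that both tips are over the open mouth of the empty sheet-metal collar, a few centimetres above its rim and not touching it. Squeeze them until their moving arm is centred under the rider that marks the wanted gap on the cross bar, and hold that gap steady there: the program finishes while the gripper is still holding the squeezed tweezers in the air. Leave the collar and the other things on the bench where they stand.

Things in the scene. Friction and masses are not known exactly. Their poses are not given: they have to be found in the camera images.
- tweezers: sprung steel tweezers, 185 mm long, lying flat. Origin on the underside (on the bench, z = 0), midway between the rubber grips, near the balance point; x to the tips, y to the moving arm, z up. Arms 4 mm thick, 16 mm high, joined at the bow at x = -100 mm, splayed 0.186 rad to each side of x when open. Frame and cross bar are fixed to the -y arm: held, the frame turns with it. Mass 90 g.
- grip_fixed (a point): middle of the outer face of the fixed arm's black rubber grip (46 mm long, 18 mm high), 9 mm above the underside. Width over the two grips: about 53 mm open, 35 mm at a tip gap of 30 mm (faces then parallel); 10 mm less tip gap is about 6 mm less width. Squeezing here takes 6 N at first, 14 N at a 20 mm gap; let go, the arms spring open.
- grip_moving (a point): the same point on the moving arm's grip
- bar_end (a point): free (+y) end of the steel cross bar, which runs along the tweezers' y from the fixed arm, 5 mm thick, 20 to 25 mm above the underside, at x = 59 mm in the tweezers' frame; the moving arm swings under it and the rider sits on it
- jaw (a joint): squeeze of the moving arm about the bow, rad: 0 fully open, grows as the arms close, stop at 0.34. Tip gap in mm (between the middles of the arms, under the bar) = 30 + 162 sin(0.186 - jaw): 60 mm open, 30 mm at 0.186.
- rider (a joint): position of the black rider (14 mm along the arms, 10 mm along the bar, brass screw on top) locked on the cross bar, m: the tip gap that it marks, between the middles of the two arms under the bar; from 0.020 to 0.040, different each time. When the moving arm is centred under the rider the gap is right. It does not move in use.
- tip_fixed (a point): middle of the fixed arm under the cross bar, 8 mm above the tweezers' underside, 12 mm before the arm's end; in the tweezers' frame at (59, -30, 8) mm
- tip_moving (a point): middle of the moving arm under the cross bar, 8 mm above the underside, 12 mm before the arm's end; in the tweezers' frame at (59, 30, 8) mm when open
- rider_mark (a point): centre of the rider, 24.5 mm above the tweezers' underside
- collar: empty galvanised chimney collar: upright open tube, 110 mm outside diameter (116 mm at the bead round its middle), wall 3 mm, 90 mm high, about 0.35 kg, loose; origin at the centre of its underside
- collar_rim (a point): centre of the collar's open mouth, 90 mm above the bench, z up
- cowl: finished chimney cowl with a conical hat 210 mm across, 195 mm high; bystander; origin under its centre
- hammer: hammer lying on the far side; bystander
- rivet_box: open steel box 140 x 110 x 50 mm; bystander; origin under its centre
- cap: loose conical hat 190 mm across, 60 mm high, lying on the bench; bystander; origin under its centre
Things that resemble listed ones, but are neither listed nor needed, are in the scene too. What is shaped like the tweezers but purple or red is not meant.

How it is judged:
On the way:
1. the tweezers are picked up off the bench in the fingers (height (world z) of tweezers above 0.03 m and contact force between the fingers and tweezers above 1 N), for 0.2 s.
At the end, for the whole second after the job is handed in: Tweezers held in the fingers, still and level (0.4 rad); both arms under the bar within 52 mm of the collar's centre line, 10 to 90 mm above its rim, not touching it; moving arm within 3 mm of centred under the rider; collar upright, it and bystanders moved under 20 mm (horizontal distance between each of tip_fixed, tip_moving and collar_rim below 0.052 m and z of tip_fixed in the frame of collar_rim between 0.01 and 0.09 m and z of tip_moving in the frame of collar_rim between 0.01 and 0.09 m and y of tip_moving in the frame of rider_mark between -0.003 and 0.003 m and velocity of joint jaw between -0.05 and 0.05 rad/s and linear speed of tweezers below 0.03 m/s and angle between tweezers's own z axis and vertical below 0.4 rad and contact force between the fingers and tweezers above 1 N and contact force between tweezers and collar below 0.2 N and angle between collar's own z axis and vertical below 0.1 rad and distance of each of cowl, hammer, rivet_box, cap, collar from where it was at the start of the episode below 0.02 m); the arm keeps its last pose, push and grip.
It fails at once if the collar is shoved (over 20 mm) (distance of collar from where it was at the start of the episode above 0.02 m).
It fails at once if a bystander is shoved (over 20 mm) (distance of any of cowl, hammer, rivet_box, cap from where it was at the start of the episode above 0.02 m).
It also fails if it takes over 35 s, if anything falls off the work surface, if the arm or the gripper's body presses on something with over 40 N, if the wrist force passes 120 N, or if a joint passes its speed limit or range.

## Working session

There is one attempt and no reset: what is moved stays moved. The work goes in short steps, Python scripts to look and compute and a tool call to move; the robot and the scene stay as the last step left them, time stands still between calls to the robot, and variables do not carry over. Pictures are saved under pics/ and viewed, about 8 in all and at most 12, crops included, and the job is handed in when it is done.

Besides the shell and the picture viewer there is one more tool, called after "Emit:" as name([rows], argument=value, ...), one row to a line, values as JSON. apply_moves: Moves the arm, as the interface text tells. Its arguments: {"type":"object","properties":{"moves":{"type":"array","items":{"type":"array","items":{"type":"number"}}}},"required":["moves"]}

```bash
ls; mkdir -p pics
python3 - <<'E'
from plant import manip
import cv2,numpy as np
s=manip.state();print(s, manip.tcp_to_tips)
for n in("scene","side","wrist"):
    im=manip.grab_frame(n);cv2.imwrite(f"pics/{n}0.png",im)
    c=manip.calibration(n);print(n,{k:np.round(v,4).tolist() for k,v in c.items()})
E
```

```text
pics
{'time': 0.0, 'joint_pos': array([ 1.10498472e+00,  5.34041031e-02,  1.61428323e+00,  2.11423738e-05,
        1.47596527e+00, -1.19036269e-01]), 'joint_vel': array([-2.37342862e-03, -1.58327392e-03, -2.20037224e-05, -1.25042298e-03,
        2.06913465e-03, -5.75918288e-04]), 'joint_efforts': array([ 7.79709735e-04, -3.93682158e+01, -3.70181000e+01, -1.11410063e-04,
        7.24529615e-03, -2.94798959e-06]), 'tool_pos': array([0.21213898, 0.58720814, 0.21104018]), 'tool_rot': array([-0.69580867,  0.69719915, -0.12220792,  0.12177377]), 'contact_force': array([-0.39270032,  0.62160323,  0.76723095]), 'ft_torque': array([ 0.00226359, -0.04728956, -0.00770559]), 'gripper_width': 0.9956774408212232} 0.019
scene {'mtx': [[456.5875, 0.0, 321.1428], [0.0, 456.5875, 238.4652], [0.0, 0.0, 1.0]], 'T': [[0.5369, 0.498, -0.681, 1.4068], [0.8436, -0.3266, 0.4263, -0.5473], [-0.0101, -0.8034, -0.5954, 0.8354], [0.0, 0.0, 0.0, 1.0]]}
side {'mtx': [[543.3551, 0.0, 314.3862], [0.0, 543.3551, 242.9402], [0.0, 0.0, 1.0]], 'T': [[0.9547, -0.164, 0.2484, 0.1524], [-0.297, -0.4697, 0.8313, -1.3519], [-0.0196, -0.8674, -0.4972, 0.8657], [0.0, 0.0, 0.0, 1.0]]}
wrist {'mtx': [[371.6483, 0.0, 318.9158], [0.0, 371.6483, 242.2945], [0.0, 0.0, 1.0]], 'T_tool_cam': [[0.0002, 0.9448, 0.3277, -0.0842], [0.0002, -0.3277, 0.9448, -0.1614], [1.0, -0.0002, -0.0002, -0.0007], [0.0, 0.0, 0.0, 1.0]]}
```

View pics/scene0.png

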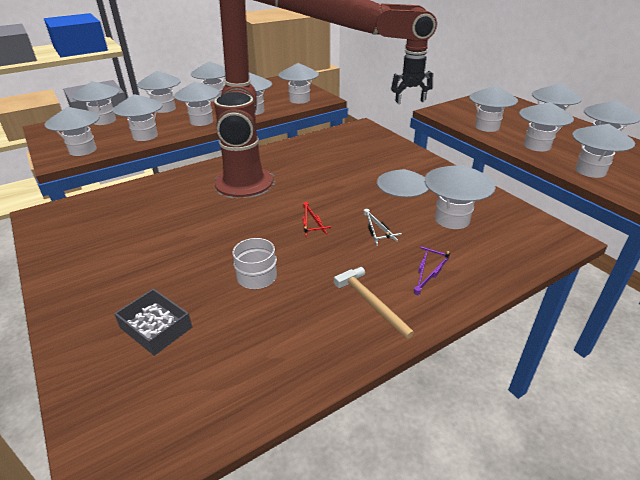

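View pics/side0.png

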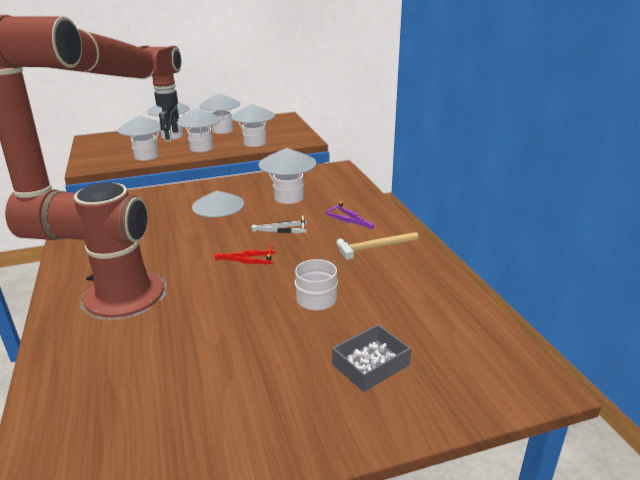

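The scene view shows the steel tweezers with the bow at about (366,211) and tips at about (376,242)/(398,237). The collar is at (255,262), with the hammer, box, cowl and cap clear of them. The side view agrees: tweezers (255,228)-(305,228), collar (316,285).

```bash
cat > h.py <<'E'
from plant import manip
import cv2,numpy as np
from scipy.spatial.transform import Rotation as R
def pose():
    s=manip.state();q=s["tool_rot"];T=np.eye(4);T[:3,:3]=R.from_quat(np.r_[q[1:],q[0]]).as_matrix();T[:3,3]=s["tool_pos"];return T
def ray(n,uv,Tt=None):
    c=manip.calibration(n);K=c["mtx"];a=(np.array(uv,float)-K[:2,2])/K[0,0]
    if n=="wrist":
        r=np.hypot(*a);d=np.r_[a/max(r,1e-9)*np.sin(r),np.cos(r)];T=Tt@c["T_tool_cam"]
    else: d=np.r_[a,1];T=c["T"]
    return T[:3,3],T[:3,:3]@d/np.linalg.norm(d)
def hit(n,uv,z,Tt=None):
    o,d=ray(n,uv,Tt);return o+d*(z-o[2])/d[2]
def proj(n,P,Tt=None):
    c=manip.calibration(n);K=c["mtx"];T=(Tt@c["T_tool_cam"]) if n=="wrist" else c["T"]
    p=np.linalg.inv(T)@np.r_[P,1];p=p[:3]
    if n=="wrist":
        r=np.hypot(p[0],p[1]);th=np.arctan2(r,p[2]);a=p[:2]/r*th
    else:a=p[:2]/p[2]
    return a*K[0,0]+K[:2,2]
E
python3 - <<'E'
from h import *
np.set_printoptions(precision=4,suppress=True)
for l,uv,z in[("bow",(366,211),.016),("t1",(376,242),.016),("t2",(398,237),.016)]:print(l,hit("scene",uv,z))
for l,uv,z in[("bow",(254,228),.016),("t",(304,231),.016)]:print(l,"side",hit("side",uv,z))
# collar: rim ellipse guess via bright extents
print("collar scene",hit("scene",(254,249),.09),hit("side",(316,272),.09))
for n,uv,z in[("cowl",(455,215),.0),("cap",(402,182),.03),("hammerhead",(350,277),.015),("purple",(417,290),.01),("red",(315,215),.01)]:print(n,hit("scene",uv,z))
T=pose();print(T)
im=cv2.hconcat([cv2.resize(cv2.imread("pics/scene0.png")[195:295,220:420],(800,400),interpolation=cv2.INTER_CUBIC)])
im2=cv2.imread("pics/wrist0.png")
cv2.imwrite("pics/a.png",im)
E
```

```text
bow [0.4228 0.2433 0.016 ]
t1 [0.5741 0.1665 0.016 ]
t2 [0.5906 0.2374 0.016 ]
bow side [0.4172 0.2303 0.016 ]
t side [0.5682 0.1552 0.016 ]
collar scene [ 0.4959 -0.1886  0.09  ] [ 0.4984 -0.2028  0.09  ]
cowl [0.5833 0.488  0.    ]
cap [0.3593 0.4494 0.03  ]
hammerhead [0.6591 0.0114 0.015 ]
purple [0.7926 0.1322 0.01  ]
red [0.3433 0.096  0.01  ]
[[ 0.9405 -0.0007  0.3399  0.2122]
 [-0.3399 -0.0015  0.9405  0.5873]
 [-0.0002 -1.     -0.0016  0.2113]
 [ 0.      0.      0.      1.    ]]
```

View pics/wrist0.png

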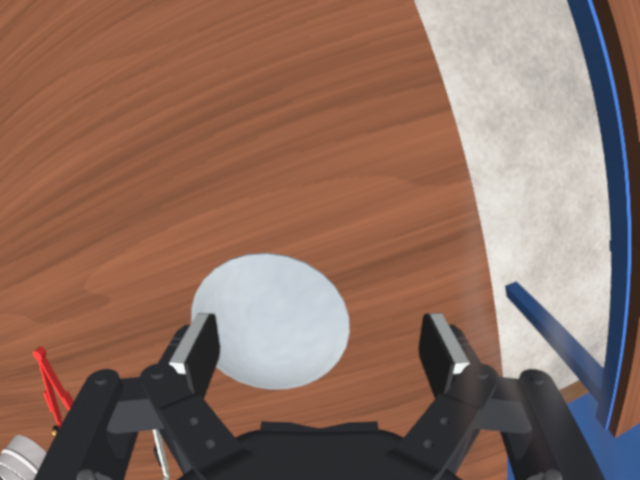

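The wrist view shows the cap at (270,320), with the red decoy and the collar at lower left. Image down is tool +x. If I turn the tool half round, so the camera sits on the tips' side, it will see the tips and rider during the squeeze (joint 6 ≈ 2.2, within range). I'll go above the tweezers and turn there.

Emit:
apply_moves([
  [-1, 34, 4, -20.5, 0, 0, 0],
  [-1, 34, 4, -20.5, 0, 0, 0],
  [-1, 34, 4, -20.5, 0, 0, 0],
  [-1, 34, 4, -20.5, 0, 0, 0],
  [-1, 34, 4, -20.5, 0, 0, 0],
  [-1, 34, 4, -20.5, 0, 0, 0],
  [-1, 34, 4, -20.5, 0, 0, 0],
  [-1, 34, 4, -20.5, 0, 0, 0],
  [-1, 34, 4, -20.5, 0, 0, 0],
  [-1, 34, 4, -20.5, 0, 0, 0],
  [-1, 34, 4, -20.5, 0, 0, 0],
  [-1, 34, 4, -20.5, 0, 0, 0],
  [-1, 0, 0, 0, 0, 8.5, 0],
  [-1, 0, 0, 0, 0, 8.5, 0],
  [-1, 0, 0, 0, 0, 8.5, 0],
  [-1, 0, 0, 0, 0, 8.5, 0],
  [-1, 0, 0, 0, 0, 8.5, 0],
  [-1, 0, 0, 0, 0, 8.5, 0],
  [-1, 0, 0, 0, 0, 8.5, 0],
  [-1, 0, 0, 0, 0, 8.5, 0],
])

```text
time: 2.15
tool_pos: [0.5122, 0.2177, 0.1639]
tool_rot: [-0.507, 0.508, -0.492, 0.492]
contact_force: [-0.9, -0.9, -0.2]
gripper_width: 1.003
```

Emit:
apply_moves([
  [-1, 0, 0, 0, 0, 8.5, 0],
  [-1, 0, 0, 0, 0, 8.5, 0],
  [-1, 0, 0, 0, 0, 8.5, 0],
  [-1, 0, 0, 0, 0, 8.5, 0],
  [-1, 0, 0, 0, 0, 8.5, 0],
  [-1, 0, 0, 0, 0, 8.5, 0],
  [-1, 0, 0, 0, 0, 8.5, 0],
  [-1, 0, 0, 0, 0, 8.5, 0],
  [-1, 0, 0, 0, 0, 8.5, 0],
  [-1, 0, 0, 0, 0, 8.5, 0],
  [-1, 0, 0, 0, 0, 8.5, 0],
  [-1, 0, 0, 0, 0, 8.5, 0],
  [-1, 0, 0, 0, 0, 4, 0],
  [-1, 0, 0, 0, 0, 0, 0],
])

```text
time: 3.55
tool_pos: [0.5123, 0.2177, 0.1639]
tool_rot: [0.086, -0.085, -0.702, 0.702]
contact_force: [0.2, 0.1, -0.3]
gripper_width: 0.998
```

Run:
```python
from h import *
T=pose();im=manip.grab_frame("wrist");cv2.imwrite("pics/w1.png",im);np.save("T1.npy",T);print(T.round(4),manip.state()["time"],manip.state()["joint_pos"].round(2))
```

```text
[[-9.709e-01 -7.000e-04 -2.395e-01  5.123e-01]
 [ 2.395e-01 -2.000e-04 -9.709e-01  2.177e-01]
 [ 6.000e-04 -1.000e+00  3.000e-04  1.639e-01]
 [ 0.000e+00  0.000e+00  0.000e+00  1.000e+00]] 3.6 [ 0.27 -0.08  1.82 -0.    1.4   2.08]
```

View pics/w1.png

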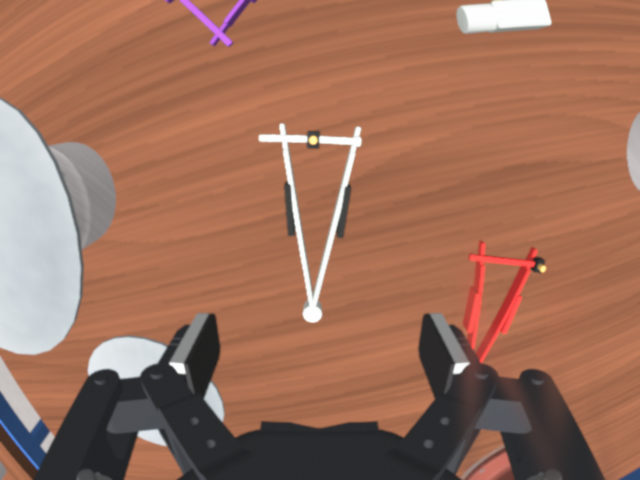

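The wrist view shows the tweezers clearly: bow (312,313), black grips around (290,210) and (344,212), bar from (260,138) to (358,141), and rider (313,140). The moving arm is on the image's left, as expected. Next I'll measure these by masks.

Run:
```python
from h import *
np.set_printoptions(precision=4,suppress=True)
T=np.load("T1.npy");im=cv2.imread("pics/w1.png")
g=im.max(2);roi=np.zeros(g.shape,bool);roi[115:330,250:375]=1
blk=((g<75)&roi).astype(np.uint8)
n,l,s,c=cv2.connectedComponentsWithStats(blk)
G=[]
for i in range(1,n):
    if s[i,4]>30:
        p=hit("wrist",c[i],.018 if s[i,4]>200 else .028,T);print("blk",s[i],c[i],p);G.append((c[i],p))
w=((im.min(2)>180)&roi).astype(np.uint8)
# arm row centres
for v in(160,175,260,280):
    xs=np.where(w[v,250:375])[0]+250;print(v,xs.min(),xs.max(),hit("wrist",(xs.min(),v),.016,T),hit("wrist",(xs.max(),v),.016,T))
bow=hit("wrist",(312.5,313.5),.016,T);
ends=[hit("wrist",(283,137),.016,T),hit("wrist",(355.5,141),.016,T)]
bar=[hit("wrist",(260,138),.025,T),hit("wrist",(360,141.5),.025,T)]
br=((im[:,:,0].astype(int)<im[:,:,2]-60)&(g>150)&roi).astype(np.uint8);br[:120]=0
m=np.zeros_like(br);m[130:150,300:327]=1
ys,xs=np.where((br*m)>0);rid=hit("wrist",(xs.mean(),ys.mean()),.032,T);print("screw",xs.mean(),ys.mean(),rid)
print("bow",bow,"ends",ends,np.linalg.norm(ends[0]-ends[1]),"bar",bar)
mid=(ends[0]+ends[1])/2;d=mid-bow;yaw=np.arctan2(d[1],d[0]);print("len",np.linalg.norm(d),"yaw",yaw,"toolx yaw",np.arctan2(T[1,0],T[0,0])-np.pi)
b=bar[1]-bar[0];print("bar yaw",np.arctan2(b[1],b[0])+np.pi/2)
```

```text
blk [286 183   8  52 181] [289.232  211.6906] [0.5262 0.2386 0.028 ]
blk [337 186  13  50 184] [343.1739 213.4457] [0.514  0.1957 0.028 ]
160 284 353 [0.5677 0.233  0.016 ] [0.5539 0.1773 0.016 ]
175 287 349 [0.5547 0.2339 0.016 ] [0.5423 0.1834 0.016 ]
260 301 327 [0.4778 0.2418 0.016 ] [0.4722 0.2192 0.016 ]
280 305 322 [0.4578 0.2434 0.016 ] [0.4541 0.2282 0.016 ]
screw 312.91735537190084 140.42561983471074 [0.5785 0.2053 0.032 ]
bow [0.4217 0.2455 0.016 ] ends [array([0.5866, 0.2289, 0.016 ]), array([0.569 , 0.1716, 0.016 ])] 0.059917100843739836 bar [array([0.5909, 0.2462, 0.025 ]), array([0.5686, 0.1689, 0.025 ])]
len 0.16247714125368679 yaw -0.2817183436853903 toolx yaw -0.24184208887546532
bar yaw -0.28202377678998536
```

Yaw is −0.282 and the origin about (0.520, 0.217). Sizes agree (60 mm gap, 162 mm length). The fingertips look farther back in the wrist view than I expected, so I'll check them against the fixed views before descending.

Run:
```python
from h import *
np.set_printoptions(precision=1,suppress=True)
T0=np.array([[.9405,-.0007,.3399,.2122],[-.3399,-.0015,.9405,.5873],[-.0002,-1,-.0016,.2113],[0,0,0,1]])
for n in("scene","side"):
    im=cv2.imread(f"pics/{n}0.png")
    for y in(-.034,.006,.019):
        print(n,y,[proj(n,(T0@[0,y,z,1])[:3]) for z in(-.0425,.0425)])
a=cv2.imread("pics/scene0.png")[30:130,365:465]
b=cv2.imread("pics/side0.png")[60:160,120:220]
cv2.imwrite("pics/f.png",cv2.resize(np.hstack([a,b]),(800,400),interpolation=cv2.INTER_CUBIC))
```

```text
scene -0.034 [array([399.1, 103.4]), array([421.3, 101.4])]
scene 0.006 [array([398.1, 114.1]), array([420. , 112.1])]
scene 0.019 [array([397.8, 117.6]), array([419.5, 115.5])]
side -0.034 [array([168.8, 139.5]), array([175.3, 131.7])]
side 0.006 [array([170.6, 150.4]), array([176.9, 142.3])]
side 0.019 [array([171.1, 153.9]), array([177.4, 145.7])]
```

View pics/f.png

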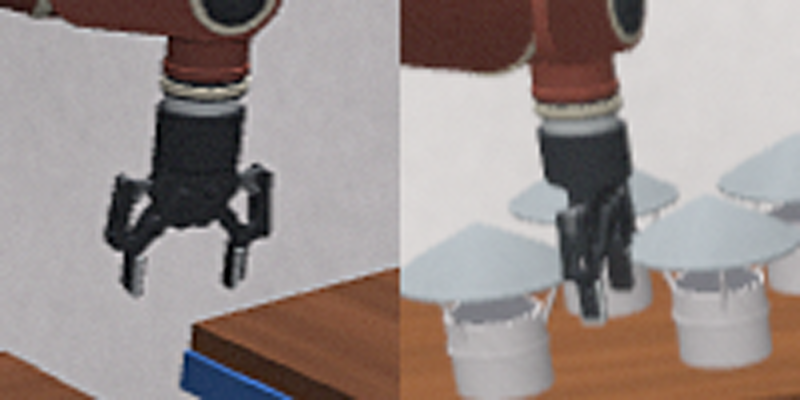

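Both fixed cameras and the wrist camera agree: open fingertips sit about 34 mm *behind* the reported TCP, at (398.8,103.3) in scene and (168,140) in side. By the text they should be about 6 mm ahead. I'll descend to a height that is safe under either reading, then look again.

Emit:
apply_moves([
  [-1, -7.5, 20, -1, 0, 2.3, 0],
  [-1, 0, 28, 0, 0, 0, 0],
  [-1, 0, 28, 0, 0, 0, 0],
  [-1, 0, 28, 0, 0, 0, 0],
  [-1, 0, 26, 0, 0, 0, 0],
  [-1, 0, 0, 0, 0, 0, 0],
])

```text
time: 4.2
tool_pos: [0.5163, 0.2159, 0.0297]
tool_rot: [0.102, -0.096, -0.699, 0.701]
contact_force: [-0.8, -0.5, -0.5]
gripper_width: 1.003
```

Run:
```python
from h import *
np.set_printoptions(precision=1,suppress=True)
T=pose();s=manip.state();print(T.round(4),s["time"],s["contact_force"])
im=manip.grab_frame("wrist");cv2.imwrite("pics/w2.png",im);np.save("T2.npy",T)
a=manip.grab_frame("side");b=manip.grab_frame("scene");cv2.imwrite("pics/s2.png",a);cv2.imwrite("pics/sc2.png",b)
for n in("scene","side"):
    for y in(-.034,.006):print(n,y,[proj(n,(T@[0,y,z,1])[:3]) for z in(-.0425,.0425)])
o=np.hstack([cv2.resize(im[100:420,170:470],(400,427)),cv2.resize(a[160:260,230:324],(400,427),interpolation=cv2.INTER_CUBIC)])
cv2.imwrite("pics/v2.png",o)
```

```text
[[-1.  -0.  -0.3  0.5]
 [ 0.3 -0.  -1.   0.2]
 [ 0.  -1.   0.   0. ]
 [ 0.   0.   0.   1. ]] 4.2 [-0.8 -0.5 -0.5]
scene -0.034 [array([391.1, 212.4]), array([365.1, 216.9])]
scene 0.006 [array([389.9, 223.1]), array([364.4, 227.6])]
side -0.034 [array([283.8, 206.9]), array([283. , 218.3])]
side 0.006 [array([284.2, 217.5]), array([283.5, 229.2])]
```

View pics/v2.png

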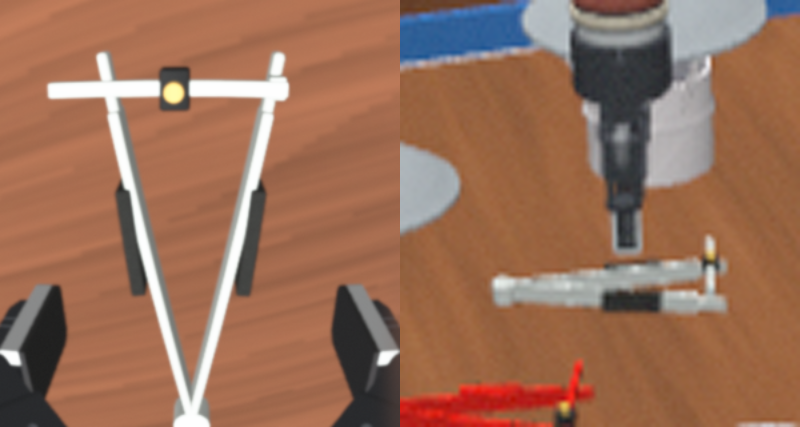

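This confirms it: the near fingertip in side view, about (283,218), lies on the −34 mm projection. The tips are about 64 mm up and nothing is touched. I'll re-measure the tweezers from this closer view in tool coordinates.

Run:
```python
from h import *
np.set_printoptions(precision=4,suppress=True)
T=np.load("T2.npy");im=cv2.imread("pics/w2.png");Ti=np.linalg.inv(T)
tl=lambda uv,z:(Ti@np.r_[hit("wrist",uv,z,T),1])[[0,2]]*1000
g=im.max(2);roi=np.zeros(g.shape,bool);roi[130:330,225:385]=1
n,l,s,c=cv2.connectedComponentsWithStats(((g<75)&roi).astype(np.uint8))
for i in range(1,n):
    if s[i,4]>60:
        ys,xs=np.where(l==i);top=(xs[ys==ys.min()].mean(),ys.min());bot=(xs[ys==ys.max()].mean(),ys.max())
        print(s[i],c[i],"ctr@.018",tl(c[i],.018),"ends",tl(top,.018),tl(bot,.018))
w=((im.min(2)>170)&roi)
for v in(195,205,300,330,350):
    xs=np.where(im[v,225:385].min(1)>170)[0]+225;print(v,xs.min(),xs.max(),tl((xs.min(),v),.016),tl((xs.max(),v),.016))
print("TCP",T[:3,3],"yaw",np.arctan2(T[1,0],T[0,0])-np.pi, "col y",T[:3,1])
```

```text
[291 151  21  16 198] [301.5758 155.6566] ctr@.018 [-67.5971  -7.2309] ends [-69.7813  -7.247 ] [-62.7032  -3.8207]
[291 171  20  11  91] [301.9451 178.3077] ctr@.018 [-56.8742  -7.1625] ends [-60.3333  -3.3679] [-55.5886  -7.5195]
[347 236  22  85 714] [357.5406 282.119 ] ctr@.018 [-3.1811 20.7141] ends [-28.2836  23.4699] [19.7322 18.9875]
[258 238  22  82 690] [268.0116 282.2667] ctr@.018 [ -3.1528 -25.5433] ends [-27.3466 -28.3292] [ 19.0662 -23.8581]
195 252 373 [-48.6806 -31.5739] [-48.5189  26.8902]
205 255 370 [-43.6689 -30.3238] [-43.524   25.6026]
300 278 347 [  8.3067 -21.0644] [ 8.3361 15.7449]
330 286 339 [ 27.4177 -17.5445] [27.4215 11.9332]
350 292 334 [ 41.2794 -14.6908] [41.2782  9.423 ]
TCP [0.5163 0.2159 0.0297] yaw -0.28097434815913713 col y [-0.0087 -0.0024 -1.    ]
```

The grip centre lies at tool x −4 mm, z −2.4 mm, and yaw is aligned. I'll shift, then descend so the open tips are about 14 mm up; closing swings them lower.

Emit:
apply_moves([
  [-1, -4, 10, -2.4, 0, 0, 0],
  [-1, 0, 15, 0, 0, 0, 0],
  [-1, 0, 15, 0, 0, 0, 0],
  [-1, 0, 6, 0, 0, 0, 0],
  [-1, 0, 4, 0, 0, 0, 0],
  [-1, 0, 0, 0, 0, 0, 0],
  [-1, 0, 0, 0, 0, 0, 0],
])

```text
time: 5.05
tool_pos: [0.5248, 0.2182, -0.0155]
tool_rot: [-0.099, 0.1, 0.7, -0.7]
contact_force: [-0.5, 0.5, 0.0]
gripper_width: 1.002
```

Run:
```python
from h import *
T=pose();s=manip.state();print(T.round(4),s["time"],s["contact_force"].round(1))
im=manip.grab_frame("wrist");cv2.imwrite("pics/w3.png",im);np.save("T3.npy",T)
a=manip.grab_frame("side")
o=np.hstack([cv2.resize(im[100:420,170:470],(400,427)),cv2.resize(a[180:255,245:315],(400,427),interpolation=cv2.INTER_CUBIC)])
cv2.imwrite("pics/v3.png",o)
```

```text
[[-9.605e-01  4.000e-04 -2.785e-01  5.248e-01]
 [ 2.785e-01  1.000e-04 -9.605e-01  2.182e-01]
 [-3.000e-04 -1.000e+00 -2.000e-04 -1.550e-02]
 [ 0.000e+00  0.000e+00  0.000e+00  1.000e+00]] 5.05 [-0.5  0.5  0. ]
```

View pics/v3.png

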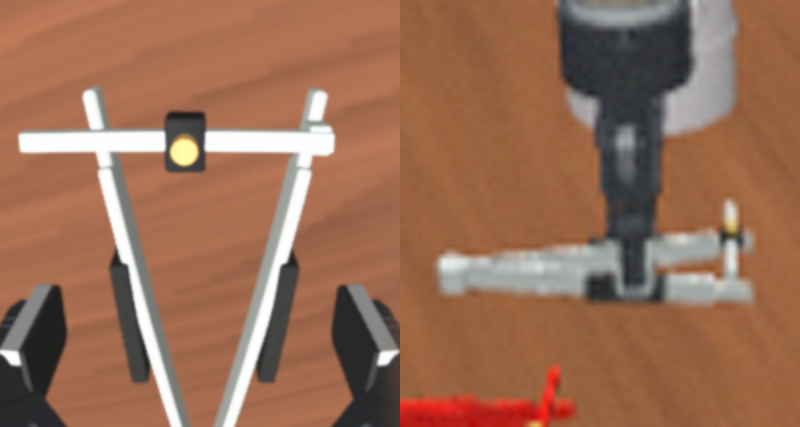

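The fingers straddle the grips with no contact force; the near finger in side view stands just over the near grip. A quick numeric check of the centring follows.

Run:
```python
from h import *
np.set_printoptions(precision=1,suppress=True)
T=np.load("T3.npy");im=cv2.imread("pics/w3.png");Ti=np.linalg.inv(T)
tl=lambda uv,z:(Ti@np.r_[hit("wrist",uv,z,T),1])[[0,2]]*1000
g=im.max(2);roi=np.zeros(g.shape,bool);roi[170:400,245:398]=1
n,l,s,c=cv2.connectedComponentsWithStats(((g<75)&roi).astype(np.uint8))
for i in range(1,n):
    if s[i,4]>150:
        ys,xs=np.where(l==i);print(s[i],"ctr",tl(c[i],.018),"ends",tl((xs[ys==ys.min()].mean(),ys.min()),.018),tl((xs[ys==ys.max()].mean(),ys.max()),.018))
# finger tip inner edge: pads at z=+-42.5 on w1-like pixels
cam=manip.calibration("wrist")["T_tool_cam"]
for uv in((219,318),(219,368),(420,318),(420,368)):
    a=(np.array(uv)-[318.9,242.3])/371.65;r=np.hypot(*a);d=cam[:3,:3]@np.r_[a/r*np.sin(r),np.cos(r)]
    print(uv,(cam[:3,3]+d*((np.sign(d[2])*.0425-cam[2,3])/d[2]))*1000)
```

```text
[295 184  28  44 667] ctr [-56.2  -2.5] ends [-62.1  -2.8] [-46.5  -2.8]
[ 253  289   29   97 1091] ctr [  2.7 -20.8] ends [-21.5 -23.2] [ 27.1 -20.3]
[ 363  289   30   97 1104] ctr [ 2.9 25.3] ends [-21.5  28. ] [27.2 24.4]
(219, 318) [ -3.3 -25.8 -42.5]
(219, 368) [ 15.8 -36.7 -42.5]
(420, 318) [ -7.2 -32.3  42.5]
(420, 368) [ 11.1 -42.7  42.5]
```

Emit:
apply_moves([
  [-1, 3, 4, 2.2, 0, 0, 0],
  [-1, 0, 0, 0, 0, 0, 0],
  [-0.2, 0, 0, 0, 0, 0, 0],
  [-0.2, 0, 0, 0, 0, 0, 0],
  [-0.2, 0, 0, 0, 0, 0, 0],
  [-0.2, 0, 0, 0, 0, 0, 0],
  [-0.2, 0, 0, 0, 0, 0, 0],
  [-0.2, 0, 0, 0, 0, 0, 0],
])

```text
time: 5.95
tool_pos: [0.5218, 0.217, -0.0189]
tool_rot: [-0.099, 0.1, 0.7, -0.7]
contact_force: [-1.1, 0.1, 5.3]
gripper_width: 0.601
```

Run:
```python
from h import *
T=pose();s=manip.state();print(T.round(4),s["time"],s["contact_force"].round(1),s["gripper_width"])
im=manip.grab_frame("wrist");cv2.imwrite("pics/w4.png",im);np.save("T4.npy",T)
a=manip.grab_frame("side")
o=np.hstack([cv2.resize(im[100:420,170:470],(400,427)),cv2.resize(a[180:255,245:315],(400,427),interpolation=cv2.INTER_CUBIC)])
cv2.imwrite("pics/v4.png",o)
```

```text
[[-9.604e-01  1.500e-03 -2.785e-01  5.218e-01]
 [ 2.785e-01  4.000e-04 -9.604e-01  2.170e-01]
 [-1.300e-03 -1.000e+00 -8.000e-04 -1.890e-02]
 [ 0.000e+00  0.000e+00  0.000e+00  1.000e+00]] 5.95 [-1.1  0.1  5.3] 0.601127744849929
```

View pics/v4.png

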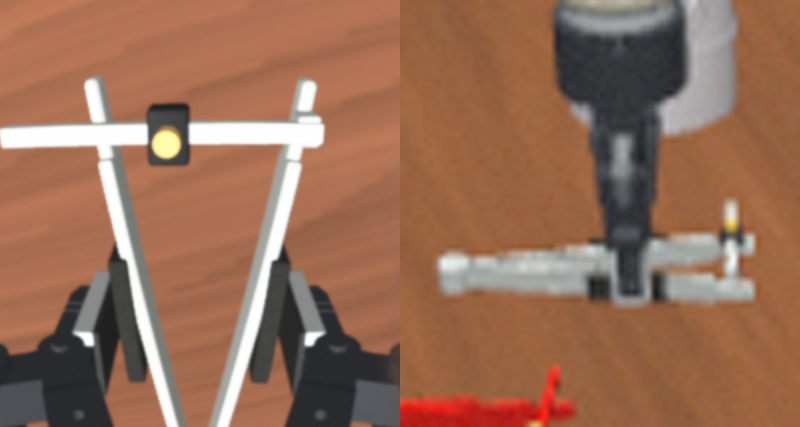

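The pads are on both grips at 51 mm width. The 5 N upward is the pads swinging forward, pressing down. I'll squeeze a little more while easing up, then lift.

Emit:
apply_moves([
  [-0.1, 0, -1, 0, 0, 0, 0],
  [-0.05, 0, -1, 0, 0, 0, 0],
  [0, 0, -1, 0, 0, 0, 0],
  [0, 0, 0, 0, 0, 0, 0],
  [0, 0, -6, 0, 0, 0, 0],
  [0, 0, -15, 0, 0, 0, 0],
  [0, 0, -25, 0, 0, 0, 0],
  [0, 0, -25, 0, 0, 0, 0],
  [0, 0, -25, 0, 0, 0, 0],
  [0, 0, -25, 0, 0, 0, 0],
  [0, 0, -25, 0, 0, 0, 0],
  [0, 0, -20, 0, 0, 0, 0],
  [0, 0, -10, 0, 0, 0, 0],
  [0, 0, 0, 0, 0, 0, 0],
])

```text
time: 7.45
tool_pos: [0.5222, 0.2171, 0.1619]
tool_rot: [-0.098, 0.101, 0.701, -0.699]
contact_force: [0.3, 0.4, -2.0]
gripper_width: 0.502
```

Run:
```python
from h import *
T=pose();s=manip.state();print(T.round(4),s["time"],s["contact_force"].round(1),s["gripper_width"])
im=manip.grab_frame("wrist");cv2.imwrite("pics/w5.png",im);np.save("T5.npy",T)
a=manip.grab_frame("side")
o=np.hstack([cv2.resize(im[60:480,160:480],(400,525)),cv2.resize(a[120:250,235:334],(400,525),interpolation=cv2.INTER_CUBIC)])
cv2.imwrite("pics/v5.png",o)
```

```text
[[-0.9604  0.004  -0.2785  0.5222]
 [ 0.2785  0.0011 -0.9604  0.2171]
 [-0.0036 -1.     -0.0022  0.1619]
 [ 0.      0.      0.      1.    ]] 7.45 [ 0.3  0.4 -2. ] 0.5019027203455688
```

View pics/v5.png

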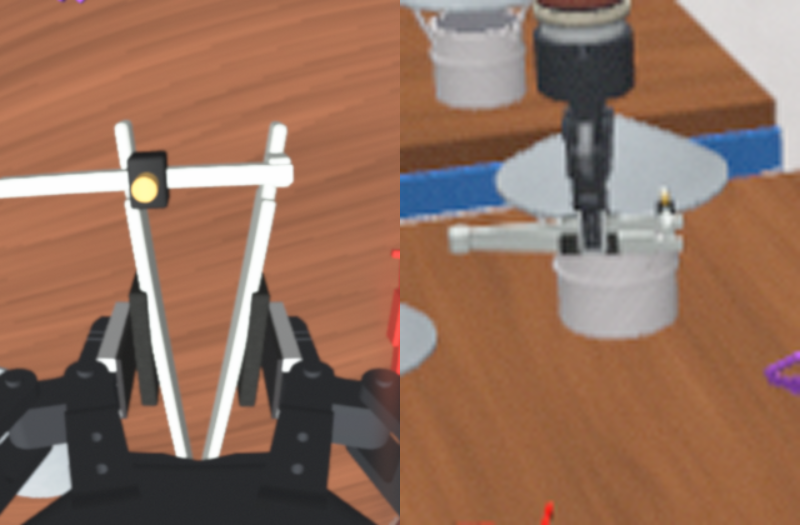

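The tweezers are held level and off the bench, at 42.7 mm width. The moving arm is left of centre at the rider (crop (148,180)), but parallax needs correcting. I'll measure the rider from the rest pictures by triangulating the screw, and the present jaw angle from the arm lines.

```bash
cat > m.py <<'E'
from h import *
from scipy.optimize import least_squares
def screw(im):
    h=im.astype(int);m=((h[:,:,2]-h[:,:,0]>60)&(h[:,:,1]>150)&(h[:,:,1]-h[:,:,0]>50)).astype(np.uint8)
    m[:100]=0;m[260:]=0;m[:,:200]=0;m[:,430:]=0
    n,l,s,c=cv2.connectedComponentsWithStats(m);i=1+np.argmax(s[1:,4]);return c[i],s[i,4]
def arms(im,T,zt,v0,v1):
    """arm top centre lines in tool (x,z) at world height zt; returns (x0,z0,dir) each"""
    Ti=np.linalg.inv(T);L=[[],[]]
    for v in range(v0,v1):
        r=im[v,200:440].min(1)>190
        e=np.flatnonzero(np.diff(np.r_[0,r.astype(int),0]));runs=[(a+200,b+199) for a,b in zip(e[::2],e[1::2]) if 3<=b-a<=22]
        if len(runs)!=2: continue
        for k in(0,1):L[k].append((Ti@np.r_[hit("wrist",(np.mean(runs[k]),v),zt,T),1])[[0,2]])
    out=[]
    for P in L:
        P=np.array(P);p=np.polyfit(P[:,0],P[:,1],1);out.append((p,np.std(P[:,1]-np.polyval(p,P[:,0])),len(P)))
    return out
E
python3 - <<'E'
from m import *
np.set_printoptions(precision=4,suppress=True)
O=[]
for k,(a,b) in zip((1,2,3),((150,290),(185,330),(235,400))):
    im=cv2.imread(f"pics/w{k}.png");T=np.load(f"T{k}.npy");c,n=screw(im);o,d=ray("wrist",c,T);O.append((o,d))
    A=arms(im,T,.016,a,b)
    (l,sl,nl),(r,sr,nr)=A;xb=(r[1]-l[1])/(l[0]-r[0]);print(k,"screw",c,n,"angles",np.arctan([l[0],r[0]]),"apex x",xb*1000,"res",sl*1000,nl)
    Ti=np.linalg.inv(T)
    for z in(.028,.031,.034):
        s=(Ti@np.r_[o+d*(z-o[2])/d[2],1])[[0,2]];zr=np.polyval(r,s[0]);zl=np.polyval(l,s[0])
        print("   z",z,"fixed->rider",(zr-s[1])*1000,"gap there",(zr-zl)*1000,"ratio*60",60*(zr-s[1])/(zr-zl))
M=sum(np.eye(3)-np.outer(d,d) for o,d in O);b=sum((np.eye(3)-np.outer(d,d))@o for o,d in O);print("screw xyz",np.linalg.solve(M,b))
im=cv2.imread("pics/w5.png");T=np.load("T5.npy")
A=arms(im,T,T[2,3]+.019+.016,225,420);(l,sl,nl),(r,sr,nr)=A
print("now angle",np.arctan(l[0]),np.arctan(r[0]),"jaw",.372-(np.arctan(l[0])-np.arctan(r[0])),sl*1000,nl, "rider px",screw(im))
print("apex",(r[1]-l[1])/(l[0]-r[0]))
E
```

```text
1 screw [312.8281 139.8281] 64 angles [ 0.1419 -0.2275] apex x 90.42254429552065 res 0.3153673672781335 140
   z 0.028 fixed->rider 34.8033311711012 gap there 59.195924720491 ratio*60 35.27607483329389
   z 0.031 fixed->rider 34.7957960561627 gap there 59.26161033229434 ratio*60 35.22934580520594
   z 0.034 fixed->rider 34.78826094122432 gap there 59.327295944097735 ratio*60 35.18272025140423
2 screw [299.7323 169.2475] 198 angles [ 0.1809 -0.1908] apex x 94.4123070302191 res 0.2786432096391905 145
   z 0.028 fixed->rider 34.81652272350077 gap there 59.031938680696584 ratio*60 35.38747684892052
   z 0.031 fixed->rider 34.741536989257625 gap there 59.188063806951604 ratio*60 35.218118067762084
   z 0.034 fixed->rider 34.666551255014404 gap there 59.34418893320653 ratio*60 35.04965039865912
3 screw [307.6824 213.2647] 340 angles [ 0.1818 -0.1893] apex x 101.69841520988649 res 0.25338739564782514 165
   z 0.028 fixed->rider 34.51891003934905 gap there 58.51925286209821 ratio*60 35.3923623604972
   z 0.031 fixed->rider 34.5759596821213 gap there 58.813985152857406 ratio*60 35.273202037500226
   z 0.034 fixed->rider 34.63300932489356 gap there 59.10871744361661 ratio*60 35.15523004666417
screw xyz [0.5793 0.2052 0.0347]
now angle 0.12393567593176687 -0.14281021013323378 jaw 0.10525411393499934 0.28877078659237176 182 rider px (array([275.054, 211.071]), np.int32(352))
apex 0.09607972138733617
```

The rider marks a gap of about 35.2 mm (three views agree within 0.3 mm), so the wanted jaw is about 0.154. It is now 0.105, and the widths agree with the text. Next I'll carry the tweezers to the collar with the tips 62 mm ahead, at about 0.18 m height first.

Emit:
apply_moves([
  [0, 0, 0, 8, 0, 0, 0],
  [0, -2, 0, 16, 0, 0, 0],
  [0, -2, 0, 25, 0, 0, 0],
  [0, -2, 0, 25, 0, 0, 0],
  [0, -2, 0, 25, 0, 0, 0],
  [0, -2, 0, 25, 0, 0, 0],
  [0, -2, 0, 25, 0, 0, 0],
  [0, -2, 0, 25, 0, 0, 0],
  [0, -2, 0, 25, 0, 0, 0],
  [0, -2, 0, 25, 0, 0, 0],
  [0, -2, 0, 25, 0, 0, 0],
  [0, -2, 0, 25, 0, 0, 0],
  [0, -2, 0, 25, 0, 0, 0],
  [0, -2, 0, 25, 0, 0, 0],
  [0, -1, 0, 25, 0, 0, 0],
  [0, 0, 0, 25, 0, 0, 0],
  [0, 0, 0, 20, 0, 0, 0],
  [0, 0, 0, 10, 0, 0, 0],
  [0, 0, 0, 0, 0, 0, 0],
  [0, 0, 0, 0, 0, 0, 0],
])

```text
time: 9.55
tool_pos: [0.4341, -0.1784, 0.1589]
tool_rot: [-0.1, 0.099, 0.7, -0.7]
contact_force: [-0.3, 0.6, -1.0]
gripper_width: 0.504
```

Run:
```python
from m import *
T=pose();s=manip.state();print(T.round(4),s["time"],s["contact_force"].round(1),s["gripper_width"],s["joint_pos"].round(2))
im=manip.grab_frame("wrist");cv2.imwrite("pics/w6.png",im);np.save("T6.npy",T)
a=manip.grab_frame("side");cv2.imwrite("pics/s6.png",a)
o=np.hstack([cv2.resize(im[0:480,140:500],(400,533)),cv2.resize(a[190:310,260:350],(400,533),interpolation=cv2.INTER_CUBIC)])
cv2.imwrite("pics/v6.png",o)
```

```text
[[-9.603e-01 -5.000e-04 -2.789e-01  4.341e-01]
 [ 2.789e-01  8.000e-04 -9.603e-01 -1.784e-01]
 [ 7.000e-04 -1.000e+00 -6.000e-04  1.589e-01]
 [ 0.000e+00  0.000e+00  0.000e+00  1.000e+00]] 9.55 [-0.3  0.6 -1. ] 0.5035436925273981 [-0.55 -0.3   2.02  0.    1.42  1.3 ]
```

View pics/v6.png

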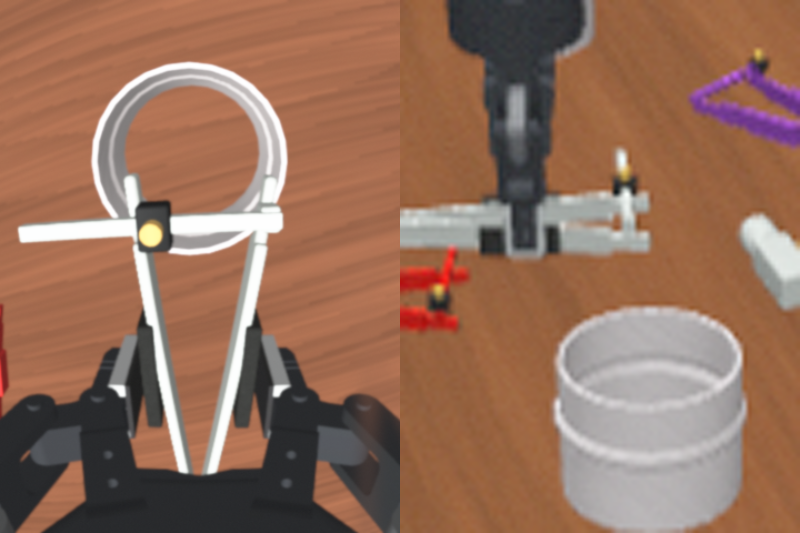

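The tips are high and clear of the collar. The rim in the wrist picture spans u≈224–398 at v≈142, with its top at (311,56). I'll measure its centre from those rim points on the plane z = 0.09 and cross-check with the side view.

Run:
```python
from m import *
np.set_printoptions(precision=4,suppress=True)
T=np.load("T6.npy");im=cv2.imread("pics/w6.png")
P=[]
g=im.astype(int);m=(im.max(2).astype(int)-im.min(2)<25)&(im.min(2)>120)
for ang in np.deg2rad(np.r_[-170:-9:8]):       # scan inwards from outside, upper half of rim
    for r in np.arange(115,60,-.5):
        u,v=311+r*np.cos(ang),143+r*np.sin(ang)
        if 0<=v<480 and m[int(round(v)),int(round(u))]: P.append(hit("wrist",(u,v),.09,T)[:2]);break
P=np.array(P);f=least_squares(lambda q:np.hypot(*(P-q[:2]).T)-q[2],[.5,-.2,.055],loss="soft_l1",f_scale=.001);c=f.x
print("collar",c,len(P),np.std(np.hypot(*(P-c[:2]).T)))
# side check: rim outer extents from crop: x555..743,y310..410 -> px
k=90/400; print("side",hit("side",(260+(649-400)*k,190+359*120/533),.09), "r px check",hit("side",(260+155*k,190+359*k),.09),hit("side",(260+343*k,190+359*k),.09))
# tips: arm lines at bar
zt=T[2,3]+.035;A=arms(im,T,zt,225,420);(l,_,n),(r,_,_)=A;apex=(r[1]-l[1])/(l[0]-r[0]);print("jaw",.372-np.arctan(l[0])+np.arctan(r[0]),"apex",apex,n)
x=apex-.162
tips=[(T@[x,-.027,np.polyval(p,x),1])[:3] for p in(l,r)];print("tips",tips)
d=np.r_[c[:2]-np.mean(tips,0)[:2],0];print("move tool x,z mm",(T[:3,:3].T@d)*1000)
```

```text
collar [ 0.5019 -0.1929  0.0547] 21 0.00018927502370885715
side [ 0.5002 -0.1974  0.09  ] r px check [ 0.4474 -0.1789  0.09  ] [ 0.5529 -0.2153  0.09  ]
jaw 0.1067234147668844 apex 0.09664582068036962 183
tips [array([ 0.5026, -0.177 ,  0.1859]), array([ 0.4906, -0.2185,  0.1858])]
move tool x,z mm [-3.7446  0.0014 -6.1823]
```

The collar centre is (0.502, −0.193) with radius 54.7 mm as it should be; the side view agrees within 5 mm. I'll shift, lower 43 mm and squeeze.

Emit:
apply_moves([
  [0, -2, 4, -3, 0, 0, 0],
  [0, -2, 8, -3, 0, 0, 0],
  [0, 0, 10, 0, 0, 0, 0],
  [0, 0, 10, 0, 0, 0, 0],
  [0, 0, 7, 0, 0, 0, 0],
  [0.03, 0, 4, 0, 0, 0, 0],
  [0.06, 0, 0, 0, 0, 0, 0],
  [0.09, 0, 0, 0, 0, 0, 0],
  [0.11, 0, 0, 0, 0, 0, 0],
  [0.11, 0, 0, 0, 0, 0, 0],
  [0.11, 0, 0, 0, 0, 0, 0],
  [0.11, 0, 0, 0, 0, 0, 0],
])

```text
time: 10.85
tool_pos: [0.4401, -0.1741, 0.1165]
tool_rot: [0.099, -0.1, -0.7, 0.7]
contact_force: [-0.9, -0.4, -1.1]
gripper_width: 0.443
```

```bash
cat > chk.py <<'E'
from m import *
import sys
np.set_printoptions(precision=4,suppress=True)
k=sys.argv[1]
T=pose();s=manip.state();print(T[:3,3],s["time"],s["contact_force"].round(1),s["gripper_width"])
im=manip.grab_frame("wrist");cv2.imwrite(f"pics/w{k}.png",im);np.save(f"T{k}.npy",T)
Ti=np.linalg.inv(T);c,n=screw(im)
for off in(.017,.021):   # tweezers underside above TCP height
    zt=T[2,3]+off+.016;(l,sl,n1),(r,_,_)=arms(im,T,zt,230,420);apex=(r[1]-l[1])/(l[0]-r[0]);th=np.arctan(l[0])-np.arctan(r[0]);j=.372-th
    sc=(Ti@np.r_[hit("wrist",c,zt+.0165,T),1])[[0,2]]
    # along the bar (perpendicular to frame x axis = fixed arm dir + .186)
    ax=np.arctan(r[0])+.186; bd=np.r_[np.sin(ax),-np.cos(ax)]   # towards the moving arm (tool x,z)
    def cut(p): t=(np.polyval(p,sc[0])-sc[1])/(bd[1]-p[0]*bd[0]); return t
    tips=[(T@np.r_[q[0],-off-.008,q[1],1])[:3] for q in(sc+bd*cut(l),sc+bd*cut(r))]
    print("off",off,"jaw",j,"gap",30+162*np.sin(.186-j),"moving arm past rider mm",cut(l)*1000,"fixed->rider",-cut(r)*1000,"n",n1)
    C=np.r_[.5019,-.1929];print("  tips",[ (t, np.hypot(*(t[:2]-C))) for t in tips])
E
python3 chk.py 7
```

```text
[ 0.4401 -0.1741  0.1165] 10.85 [-0.9 -0.4 -1.1] 0.44278805986383657
off 0.017 jaw 0.15717021071722787 gap 34.6697789146984 moving arm past rider mm 0.23202321223797756 fixed->rider 34.29793539964928 n 164
  tips [(array([ 0.4984, -0.1739,  0.1416]), np.float64(0.019325625119894174)), (array([ 0.4913, -0.2077,  0.1416]), np.float64(0.018181838381184427))]
off 0.021 jaw 0.15717021071722764 gap 34.66977891469843 moving arm past rider mm 0.3162312007633088 fixed->rider 33.165608164687214 n 164
  tips [(array([ 0.4993, -0.1747,  0.1456]), np.float64(0.018409986141062356)), (array([ 0.4924, -0.2074,  0.1456]), np.float64(0.017386443100236928))]
```

The two independent measures put the arm within about 0.5 mm of centred (gap 34.7 against 35.2 mm; direct reading +0.3 mm). I'll hold for a moment and check that it is steady.

Emit:
apply_moves([
  [0.11, 0, 0, 0, 0, 0, 0],
  [0.11, 0, 0, 0, 0, 0, 0],
  [0.11, 0, 0, 0, 0, 0, 0],
  [0.11, 0, 0, 0, 0, 0, 0],
  [0.11, 0, 0, 0, 0, 0, 0],
  [0.11, 0, 0, 0, 0, 0, 0],
  [0.11, 0, 0, 0, 0, 0, 0],
  [0.11, 0, 0, 0, 0, 0, 0],
])

```text
time: 11.7
tool_pos: [0.44, -0.1741, 0.1163]
tool_rot: [0.099, -0.099, -0.7, 0.7]
contact_force: [0.2, 0.3, -1.3]
gripper_width: 0.446
```

```bash
python3 chk.py 8
python3 - <<'E'
from h import *
im=cv2.imread("pics/w8.png");a=manip.grab_frame("side")
cv2.imwrite("pics/v8.png",np.hstack([cv2.resize(im[0:480,140:500],(400,533)),cv2.resize(a[190:310,260:350],(400,533),interpolation=cv2.INTER_CUBIC)]))
E
```

```text
[ 0.44   -0.1741  0.1163] 11.7 [ 0.2  0.3 -1.3] 0.44614322412854557
off 0.017 jaw 0.15744762560747844 gap 34.62485619866558 moving arm past rider mm 0.2405192340107603 fixed->rider 34.26911817248502 n 164
  tips [(array([ 0.4983, -0.1739,  0.1413]), np.float64(0.0193608288478682)), (array([ 0.4912, -0.2076,  0.1413]), np.float64(0.018202310563845598))]
off 0.021 jaw 0.15744762560747838 gap 34.62485619866559 moving arm past rider mm 0.32438904854570993 fixed->rider 33.137396494248506 n 164
  tips [(array([ 0.4992, -0.1747,  0.1453]), np.float64(0.018441150823784374)), (array([ 0.4923, -0.2074,  0.1453]), np.float64(0.017403239886030316))]
```

View pics/v8.png

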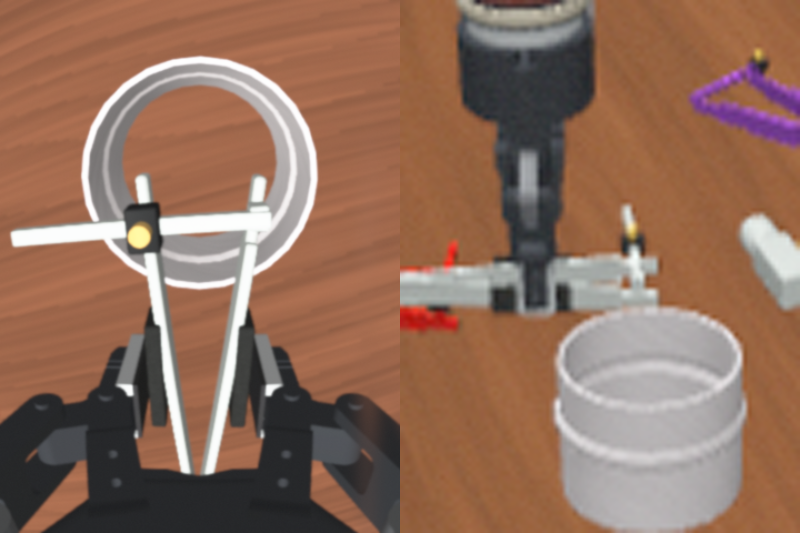

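The picture shows the rider over the moving arm, both tips over the mouth and the collar untouched. In the side view the tips are about 5 cm above the rim, as calculated. The readings are steady, so I'm handing in.

```bash
python3 -c "
from plant import manip
print(manip.job_done(), manip.state()['time'])"
```

```text
the job is handed in; nothing more can be done
the job is handed in; nothing more can be done
```

I picked up the steel tweezers by their rubber grips, carried them level to the collar and squeezed them to the rider's mark. I handed the job in at about 12 s with the gripper still holding them in the air.

**Last checks, steady over 0.8 s:**
- **Gap:** the arm angles give 34.6 mm, against about 35.2 mm marked by the rider. Reading the arm directly against the rider put it 0.2–0.3 mm past centre. The two measures differ by under 1 mm and in sign, but both are well inside the 3 mm allowed.
- **Tips:** both are about 18–19 mm from the collar's centre line and about 52 mm above its rim.
- **Contact:** outside force on the tool is about 1 N. The collar looks unmoved in the last side view. I did not measure the bystanders at the end, but the arm passed nowhere near them.

**Disagreements:**
- **Fingertips:** all three cameras showed the open fingertips about 34 mm behind the reported TCP, not ahead of it as the text says. I followed the cameras, so the grasp was made at a TCP height of about −19 mm.
- **Fixed arm to rider:** the last picture gave 33–34 mm, against 35.2 mm measured at rest. It depends on the assumed height of the tweezers in the grip and does not affect the centring.

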